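# Roll the next specimen tube under the stereo microscope

### The arm

A 6-joint arm with a two-finger parallel gripper is mounted at the origin on the work surface. World frame = base frame: x ahead of the robot, y to its left, z up, the work surface at z = 0. Lengths are in m, angles in rad, forces in N, time in s.
With the tool pointing down it reaches from about 0.375 to 0.925 m from the base axis. Payload 5.7 kg.
Tool frame: the origin (TCP) lies between the finger pads; the fingertips stand 11 mm ahead of it and the grasp point (between the pads) lies 8 mm behind it; x points along the fingers, y is the direction in which the jaws open and shut, and the axes are right-handed (so a half turn about x gives the same grasp; the last joint's range is limited). The gripper opens to 85 mm and grips with 20 to 120 N. Pads are 22 mm wide; open, the fingers measure 114 mm over their backs; the gripper's body (76 mm by 85 mm) begins 54 mm behind the grasp point. The pads swing forward as they close: fully open they stand 13 mm farther back than shut.
Start: joints at [-1.343, 0.359, 1.51, -0, 1.272, -0.115], TCP at [0.202, -0.565, 0.242] pointing down, gripper open.
Joint ranges: [-2.97, 2.97], [-1.01, 2.36], [0.21, 2.38], [-0.96, 4.11], [0.2, 2.71], [-2.98, 2.98]. Speed limits (rad/s): [2.39, 2.39, 3.14, 3.14, 3.14, 3.14].

### API

Orientations are given as a unit quaternion [x, y, z, w].
In Python, from bench import bot gives the robot as it stands. Calls block until the motion is done:
- bot.move_to(position, orientation): joint-space move of the TCP to a pose.
- bot.move_linear(position, ori=None, vel=0.15, threshold=None): straight line of the TCP; ori=None keeps the orientation; vel is the mean speed in m/s. With threshold (N) it stops when the force on the tool has changed by that much, and returns True; else False.
- bot.move_joints(angles): joint-space move.
- bot.let_go() and bot.grab(): open the fingers fully, or close them until they stop; the grip force is fixed at half the most.
- bot.dwell(seconds).
- bot.solve_ik(position, orientation): joint angles nearest the present ones, or None.
- bot.get_image(name): name is "side" or "top"; returns a dict with "pixels" (384x512x3 uint8, red, green, blue), "depth" (384x512 float32, m along the optical axis (not along the pixel's ray), 0 where there is no reading), "fx", "fy", "cx", "cy" (pixels), "rvec" (rotation vector, rad) and "tvec" (3), from world to camera coordinates, as OpenCV has them. Camera axes: x right, y down, z forward; pixel columns grow to the right and rows downward; lengths in m; the calibration is good to about 2 mm. A picture is of the moment at which its call begins.
A pose or a line that the arm cannot do raises bot.MotionError and nothing moves.
- bot.finish_job(): hands the job in, once; it reports no verdict.
Readings, each from a call of its own:
- bot.current_clock(): time.
- bot.current_joint_positions(): joint angles.
- bot.current_dq(): joint speeds.
- bot.current_effort(): joint torques, N m.
- bot.current_ee_pos(): TCP position.
- bot.current_tcp_rot(): TCP orientation.
- bot.current_wrist_force(): force on the tool from outside, world axes, zero at the start.
- bot.current_ft_torque(): the same for the moment, N m.
- bot.current_finger_gap(): finger opening in m.
Only numpy, scipy, OpenCV 4.12 (cv2) and the standard library are available. Lean on these libraries where they do the work, as an engineer would, in place of code of your own. Each camera call takes 0.05 s, during which the arm holds its last target.

### The job

Take the blue-capped specimen tube from the wooden rack and lay it in the loading cradle at the robot's end of the rod track on the microscope's foot. Then take the paddle from its sloping rest and use its blade, never the fingers, to roll the glass tube slowly along the rails until it settles in the viewing cradle under the lens; put the paddle back in its rest as it stood. Do not knock the microscope, and leave the other tubes and the things on the table where they are.

Things in the scene. Friction and masses are not known exactly. Their poses are not given: they have to be found in the camera images.
- tube_blue: closed glass tube with ribbed blue cap: a plain cylinder 110 mm long, 30 mm in diameter throughout, about 75 g. Origin at its centre; own x runs along its axis to the cap (last 24 mm); y, z turn as it rolls. Lies level in one of three rack places, 45 mm free to the next tube. Lay it on the rails either way round; meeting them at over 0.45 m/s (a 10 mm drop) or rolling over 0.25 m/s spoils it
- tube_green: bystander: the same tube with a green cap; leave it in the rack
- tube_yellow: bystander: the same tube with a yellow cap; leave it in the rack
- tube_rack: fixed wooden rack 250 x 110 mm, origin at the centre of its underside; x runs across the three places (75 mm apart), y along the tubes. Two notched bars along x, 10 mm thick at y = -36 and +36 mm, tops 35 mm up, carry the tubes with axes 46 mm above the table; between the bars only a 12 mm base board lies below
- stage: fixed grey microscope foot, a plate 340 (x) x 300 (y) x 22 mm, origin at the centre of its underside, z up; x is the rolling direction, away from the robot. It carries the tube track of bent 6 mm steel rod, centre line at y = -50 mm, with the loading cradle at the robot's end and the viewing cradle at the far end
- track_mid (a point): a rolling tube's centre midway between the cradles, 70 mm above the table. Two rails along the stage's x, 30 mm either side, tops 55 mm up; the paddle's blade fits between them (54 mm), open down to the plate but for two cross rods, tops 33 mm up, at stage x = -60 and +45 mm. Side guide rods 66 mm either side, tops 67 mm up. Pushed slowly, the tube stops within a few mm of the push ending
- load_seat (a point): centre of a tube at rest in the loading cradle, 66.7 mm above the table, tube axis along the stage's y. Here the rails dip 6 mm over 24 mm to a corner, then turn up as a stop 29 mm high leaning outward; a tube let go at rail height up to 10 mm farther along settles back here
- view_seat (a point): centre of a tube at rest in the viewing cradle, straight under the lens, 185 mm farther along the stage's x than load_seat and as high: the mirror image of the loading cradle. The tube rolls the last 10 mm or so by itself; pushed on, it stays against the upturned stop
- microscope: fixed stereo microscope; frame directions as the stage's, origin 22 mm above the stage's. Column 32 mm thick at x = +90, y = +100 mm, focus block and knobs (60 mm either side along x) 218 to 318 mm above the table. Not more than 4 N of contact with it. A tool held upright cannot follow the tube beneath it: lean its top back to the robot, 25 to 45 degrees
- lens (a point): centre of the objective's lower end, 160 mm above the table, straight over view_seat. Objective 60 mm in diameter, 72 mm from 205 mm up, 92 mm from 236 mm up; from 258 mm up the body, 48 mm either side along the stage's x (zoom knobs 66 mm, at 300 mm up); eyepieces slope up towards -y
- paddle: straight paddle 200 mm long, 90 g: stiff white blade 44 mm wide (own y), 5 mm thick (x), 96 mm long, then wooden handle 18 mm wide (y), 12 mm thick (x). Origin at the middle of the blade's free end, z up the blade and handle. Starts in its rest leaning 25 degrees from vertical, handle end towards the robot and 208 mm above the table; x, square to the face, points away from the robot and up
- paddle_grip (a point): middle of the bare upper handle, on the paddle's axis, 155 mm from the blade's free end; 18 mm wide across the paddle's y. Free of the rest on all sides
- paddle_rest: fixed desk rest, base from x = -75 to +53 mm, 74 mm wide, 10 mm thick, origin at its underside. A clear sloping board 86 mm long, 25 degrees from vertical (top towards -x), carries the blade's back; foot ledge square to it, two cheeks 54 mm apart reaching 60 mm up the blade and 12 mm in front of it; front open
- rest_seat (a point): point on the rest's ledge, midway between the cheeks, where the paddle's origin stands (rest x = 30, z = 24 mm). The seated paddle's axis runs up from here, 25 degrees from vertical towards the rest's -x; its y is the rest's y
- loupe: bystander: folding loupe 80 mm long
- clear_box: bystander: clear specimen box 80 x 60 x 34 mm
- card_box: bystander: blue and white card box 75 x 52 x 18 mm
- nodule: bystander: brown stone 70 mm across, 38 mm high
- tweezers: bystander: steel tweezers 125 mm long
Mind the look-alikes: they are no part of the job. Of the things that look like the paddle, the largest one is meant.

How it is judged:
On the way, in this order (a step that is already met when the one before it is completed fails the run):
1. the blue-capped tube lies let go in the loading cradle (x of tube_blue in the frame of load_seat between -0.006 and 0.006 m and horizontal distance between tube_blue and load_seat below 0.016 m and z of tube_blue in the frame of load_seat below 0.004 m and angle between the x axis of tube_blue and the y axis of stage, either way round below 0.12 rad and linear speed of tube_blue below 0.02 m/s and contact force between the fingers and tube_blue below 0.05 N), for 0.2 s.
2. the paddle is held in the gripper, out of its rest (distance between paddle and rest_seat above 0.05 m and contact force between the fingers and paddle above 1 N and contact force between paddle and paddle_rest below 0.05 N), for 0.1 s.
3. the held paddle pushes the tube up out of the loading cradle (x of tube_blue in the frame of load_seat between 0.01 and 0.15 m and contact force between paddle and tube_blue above 0.02 N and contact force between the fingers and paddle above 1 N), for 0.04 s.
4. the tube lies in the viewing cradle, clear of the paddle (x of tube_blue in the frame of view_seat above -0.006 m and horizontal distance between tube_blue and view_seat below 0.016 m and contact force between paddle and tube_blue below 0.01 N and linear speed of tube_blue below 0.02 m/s), for 0.2 s.
At the end, for the whole second after the job is handed in: Tube still in the viewing cradle: centre within 6 mm along the rails, 16 mm overall, 4 mm in height of view_seat, square to the rails within 0.12 rad. Paddle released, still in its rest: blade end within 12 mm of rest_seat, leaning 19 to 31 degrees, handle towards the robot (x of tube_blue in the frame of view_seat between -0.006 and 0.006 m and horizontal distance between tube_blue and view_seat below 0.016 m and z of tube_blue in the frame of view_seat between -0.004 and 0.004 m and angle between the x axis of tube_blue and the y axis of stage, either way round below 0.12 rad and linear speed of each of tube_blue, paddle below 0.01 m/s and distance between paddle and rest_seat below 0.012 m and angle between paddle's own z axis and vertical between 0.34 and 0.54 rad and x of paddle_grip in the frame of paddle_rest below -0.015 m); the robot touches nothing.
It fails at once if the tube is touched by the fingers or arm beyond the loading cradle (x of tube_blue in the frame of load_seat above 0.03 m and z of tube_blue in the frame of load_seat below 0.02 m and y of tube_blue in the frame of load_seat above -0.06 m and contact force between any of the fingers, the arm and tube_blue above 0.05 N).
It fails at once if the tube rolls faster than 0.25 m/s or is dropped on to the rails (meets them at over 0.45 m/s) ((x of tube_blue in the frame of load_seat above 0.02 m and contact force between tube_blue and stage above 0.05 N and linear speed of tube_blue above 0.25 m/s) or (contact force between tube_blue and stage above 0.05 N and linear speed of tube_blue above 0.45 m/s)).
It fails at once if the microscope is knocked (over 4 N) (contact force between anything else and microscope above 4 N).
It fails at once if another tube or a thing on the table is moved by more than 15 mm (distance of any of tube_green, tube_yellow, loupe, clear_box, card_box, nodule, tweezers from where it was at the start of the episode above 0.015 m).
It also fails if it takes over 69 s, if anything falls off the work surface, if the arm or the gripper's body presses on something with over 40 N, if the wrist force passes 120 N, or if a joint passes its speed limit or range.

## Working session

There is one attempt and no reset: what is moved stays moved. The work goes in short steps, each a Python script; the robot and the scene stay as the last script left them, time stands still between calls to the robot, and variables do not carry over. Pictures are saved under pics/ and viewed, and the job is handed in when it is done.

```bash
ls; mkdir -p pics; cat > h.py <<'E'
import numpy as np, cv2
from bench import bot
def shot(name,save):
    im=bot.get_image(name); cv2.imwrite('pics/'+save+'.png',im['pixels'][:,:,::-1]); np.savez('pics/'+save+'.npz',**im); return im
def ld(save): return dict(np.load('pics/'+save+'.npz'))
def cam(im):
    R=cv2.Rodrigues(np.array(im['rvec'],float))[0]; t=np.array(im['tvec'],float).ravel(); return R,t
def ray(im,u,v):
    R,t=cam(im); d=R.T@np.array([(u-im['cx'])/im['fx'],(v-im['cy'])/im['fy'],1.]); return -R.T@t,d
def onz(im,u,v,z):
    o,d=ray(im,u,v); return o+d*(z-o[2])/d[2]
def cloud(im):
    R,t=cam(im); v,u=np.mgrid[0:384,0:512]; z=im['depth']
    P=np.stack([(u-im['cx'])/im['fx']*z,(v-im['cy'])/im['fy']*z,z],-1)
    W=(P-t)@R; W[z==0]=np.nan; return W
def proj(im,p):
    R,t=cam(im); q=R@np.array(p,float)+t; return np.array([im['fx']*q[0]/q[2]+im['cx'],im['fy']*q[1]/q[2]+im['cy']])
E
python3 - <<'E'
from h import *
for n in('side','top'):
    im=shot(n,n+'0'); R,t=cam(im); print(n,-R.T@t,R[2],im['fx'])
print(bot.current_clock(),bot.current_tcp_rot(),bot.current_ee_pos())
E
```

```text
pics
side [ 0.23801091 -1.24490762  1.25705387] [ 0.16716764  0.69865717 -0.69565303] 487.9130979707011
top [ 0.40217165 -0.11881482  1.19530775] [ 0.11004259  0.01816651 -0.99376084] 396.16806042597085
0.1 [-0.6967196  -0.12118348  0.69677524 -0.12000262] [ 0.20152886 -0.56451466  0.24153634]
```

View pics/side0.png

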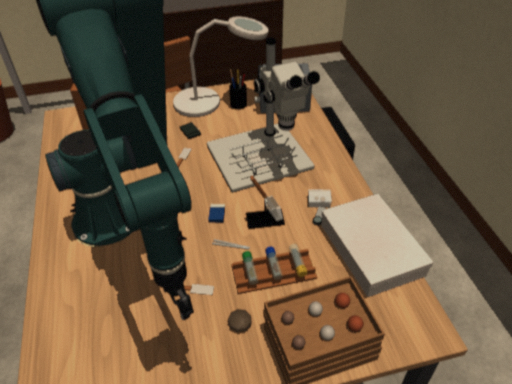

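View pics/top0.png

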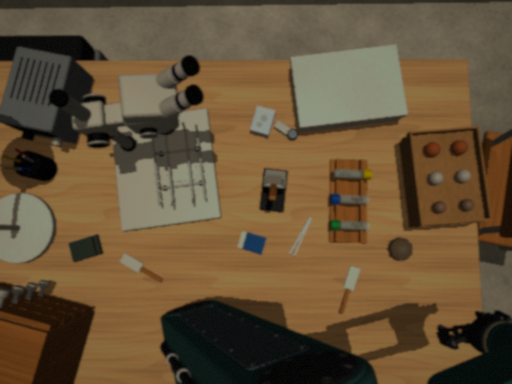

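The side view shows the rack at (273,268), with the blue cap at (270,252), the rest with the paddle at (268,207), and the stage at (260,158). The top view shows the rack at (349,200), the blue cap at (335,199), the paddle in its rest at (273,190), and two flat look-alikes at (140,267) and (349,290).

```bash
python3 - <<'E'
from h import *
t=ld('top0'); s=ld('side0')
def crop(im,x0,x1,y0,y1,n,k):
    c=im['pixels'][y0:y1,x0:x1,::-1]; c=cv2.convertScaleAbs(c,alpha=1.5,beta=10); cv2.imwrite('pics/'+n+'.png',cv2.resize(c,None,fx=k,fy=k,interpolation=cv2.INTER_CUBIC))
crop(t,100,230,50,240,'ct_stage',3); crop(t,240,390,140,260,'ct_rr',5); crop(s,200,330,110,300,'cs',3)
for u,v in[(273,190),(349,200),(335,199),(140,267),(349,290),(167,170)]: print(u,v,onz(t,u,v,0.0).round(3),cloud(t)[v,u].round(3))
print(proj(t,[0,0,0]))
E
```

```text
273 190 [ 0.536 -0.139  0.   ] [ 0.518 -0.136  0.166]
349 200 [ 0.506 -0.368  0.   ] [ 0.501 -0.356  0.06 ]
335 199 [ 0.509 -0.326  0.   ] [ 0.504 -0.316  0.06 ]
140 267 [0.304 0.258 0.   ] [0.305 0.256 0.008]
349 290 [ 0.24  -0.362  0.   ] [ 0.242 -0.36   0.01 ]
167 170 [0.598 0.186 0.   ] [0.594 0.18  0.023]
[225.04162374 374.2103854 ]
```

View pics/ct_stage.png

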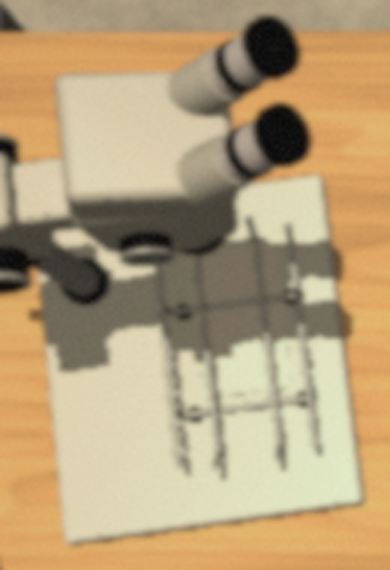

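View pics/ct_rr.png

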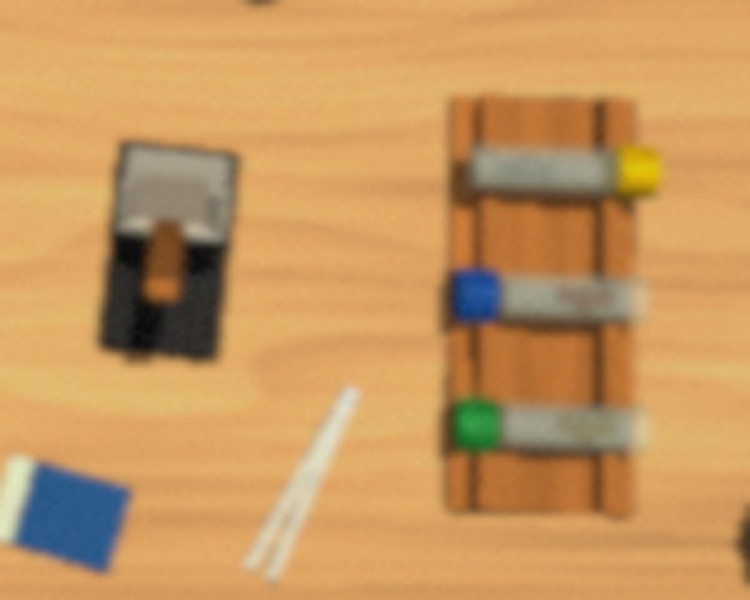

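View pics/cs.png

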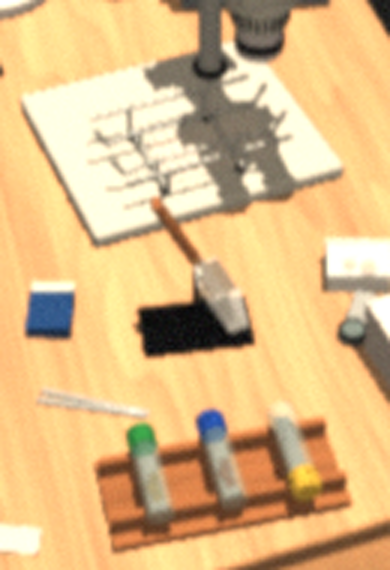

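```bash
cat > m1.py <<'E'
from h import *
t=ld('top0')
g=t['pixels'].astype(int); gray=g.mean(2)
# plate edges, in bottom edge & right edge: mask = low saturation bright
hsv=cv2.cvtColor(t['pixels'],cv2.COLOR_RGB2HSV)
W=cloud(t)
# right edge: for rows, find saturation transition
S=hsv[:,:,1].astype(float)
def sub(a,th):
    i=np.where((a[:-1]<th)&(a[1:]>=th))[0]
    return [k+(th-a[k])/(a[k+1]-a[k]) for k in i]
L=(slice(None))
bot_pts=[];r_pts=[];l_pts=[]
for c in range(130,215):
    x=sub(S[205:245,c],75); 
    if x: bot_pts.append((c,205+x[0]))
for r in list(range(118,128))+list(range(165,212)):
    x=sub(S[r,195:235],75)
    if x: r_pts.append((195+x[0],r))
for r in list(range(180,222)):
    x=sub(S[r,100:135][::-1],75)
    if x: l_pts.append((134-x[0],r))
def wl(p,z=0.022):
    P=np.array([onz(t,u,v,z)[:2] for u,v in p]); 
    for _ in range(3):
        vx,vy,x0,y0=cv2.fitLine(P.astype(np.float32),cv2.DIST_HUBER,0,.001,.001).ravel(); d=(P-[x0,y0])@[-vy,vx]; P=P[abs(d)<.003]
    return np.array([vx,vy]),np.array([x0,y0]),len(P),d.std()
B=wl(bot_pts);Rr=wl(r_pts);Lf=wl(l_pts)
for q in(B,Rr,Lf): print(q,np.degrees(np.arctan2(q[0][1],q[0][0])))
def inter(a,b):
    k=np.linalg.solve(np.c_[a[0],-b[0]],b[1]-a[1]); return a[1]+k[0]*a[0]
br=inter(B,Rr);bl=inter(B,Lf);print(br,bl,np.linalg.norm(br-bl))
E
python3 m1.py
python3 - <<'E'
from h import *
t=ld('top0');W=cloud(t)
hsv=cv2.cvtColor(t['pixels'],cv2.COLOR_RGB2HSV)
for n,lo,hi in(('blue',100,130),('green',45,85),('yellow',22,32)):
    m=(hsv[:,:,0]>lo)&(hsv[:,:,0]<hi)&(hsv[:,:,1]>140)&(hsv[:,:,2]>60); m[:,:320]=0;m[:,380:]=0;m[:150]=0;m[250:]=0
    v,u=np.nonzero(m); p=W[v,u]; print(n,len(u),u.mean(),v.mean(),np.nanmedian(p,0),np.nanmin(p,0),np.nanmax(p,0))
    print(onz(t,u.mean(),v.mean(),.058))
E
```

```text
(array([ 0.13742965, -0.99051154], dtype=float32), array([0.43105182, 0.17353658], dtype=float32), 85, np.float64(0.000309872335048242)) -82.10086
(array([0.9900981 , 0.14037685], dtype=float32), array([0.57498   , 0.03414873], dtype=float32), 57, np.float64(0.0002458367762449715)) 8.0696535
(array([0.9900979, 0.1403786], dtype=float32), array([0.50011986, 0.32215905], dtype=float32), 42, np.float64(0.00027496207315649043)) 8.069754
[0.4527949  0.01682521] [0.41216132 0.3096881 ] 0.29566833
blue 58 334.94827586206895 198.79310344827587 [ 0.50370898 -0.31612004  0.05865498] [ 0.49255763 -0.32528966  0.04917112] [ 0.51614355 -0.30706225  0.06703953]
[ 0.50436591 -0.31612167  0.058     ]
green 64 334.875 224.28125 [ 0.43208118 -0.31457521  0.05894392] [ 0.41806836 -0.32406926  0.04653268] [ 0.44382532 -0.30475062  0.06487033]
[ 0.43139623 -0.31457098  0.058     ]
yellow 73 362.83561643835617 179.4931506849315 [ 0.5756923  -0.40734155  0.05872396] [ 0.41541275 -0.42050209  0.01251271] [ 0.58852013 -0.30575115  0.06457729]
[ 0.56032073 -0.39731288  0.058     ]
```

```bash
python3 - <<'E'
from h import *
s=ld('side0');t=ld('top0')
def crop(im,x0,x1,y0,y1,n,k):
    c=im['pixels'][y0:y1,x0:x1,::-1]; c=cv2.convertScaleAbs(c,alpha=1.5,beta=10); cv2.imwrite('pics/'+n+'.png',cv2.resize(c,None,fx=k,fy=k,interpolation=cv2.INTER_CUBIC))
crop(s,200,330,100,195,'cs_stage',6); crop(t,148,218,110,220,'ct_track',5)
E
```

```text
(no output)
```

View pics/cs_stage.png

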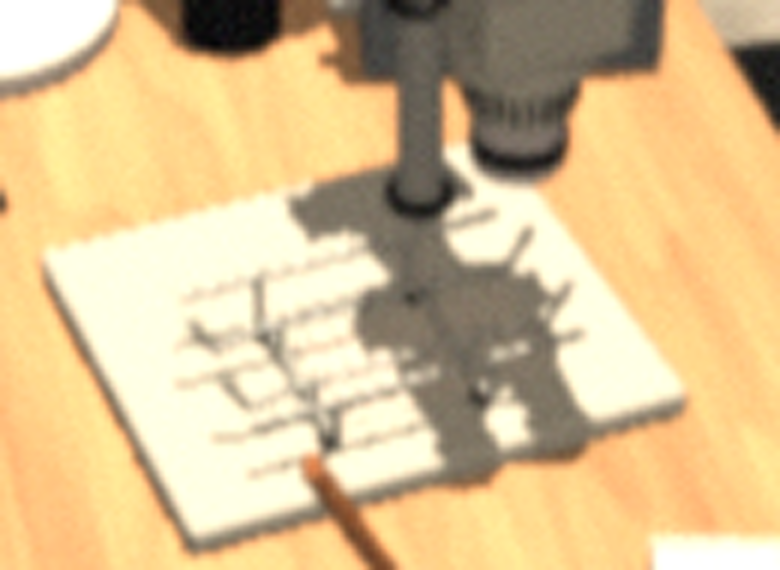

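View pics/ct_track.png

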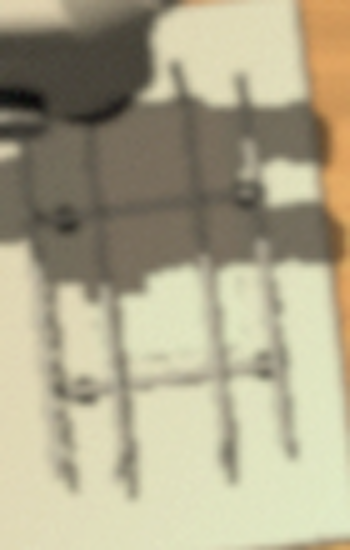

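```bash
python3 - <<'E'
from h import *
t=ld('top0');s=ld('side0')
ax=np.array([.9901,.1404]);ay=np.array([-.1404,.9901]);c=np.array([.599,.187])
def st(p): d=p[:2]-c; return np.round([1e3*d@ax,1e3*d@ay],1)
def T(u,v,z): return st(onz(t,148+(u-2)/5,110+(v-2)/5,z))
print('cross-60',T(85,392,.03),T(265,365,.03),'cross45',T(65,217,.03),T(247,192,.03))
print('lower rail ends z78',T(132,495,.078),T(233,482,.078),'guides',T(72,488,.065),T(293,457,.065))
print('upper rail end',T(178,65,.078),'guide',T(240,75,.065))
print('rails mid z55', T(113,340,.055),T(218,340,.055),T(202,200,.055))
def S(u,v,z): return st(onz(s,200+(u-2.5)/6,100+(v-2.5)/6,z))
print('side plate corners',S(45,262,.022),S(190,540,.022),S(685,400,.022))
print('side rail stop near tops',S(192,322,.078),S(228,375,.078),'corners',S(213,348,.049),S(248,405,.049))
print('far stop tops',S(528,230,.078),S(568,285,.078),'bottoms',S(512,262,.049),S(545,318,.049))
print('lens centre side', S(515,165,.160), 'extents',S(470,155,.16),S(563,160,.16))
W=cloud(s)
for v in range(123,132): 
    p=W[v,275:300]; m=np.isfinite(p[:,0]); print(v,[ (u+275,*st(p[u]),round(1e3*p[u,2])) for u in range(0,25,4)])
E
```

```text
cross-60 [-60.3   5. ] [ -59.3 -103.3] cross45 [46.7  5.2] [  46.3 -105.3]
lower rail ends z78 [-129.8  -26.4] [-130.5  -84.2] guides [-119.7   10.2] [-119.7 -117.9]
upper rail end [114.9 -81.6] guide [ 107.8 -114.7]
rails mid z55 [-36.  -20.6] [-44.6 -81.5] [ 39.2 -82.1]
side plate corners [-168.3  134.2] [-171.5 -155. ] [ 161.8 -158.7]
side rail stop near tops [-120.  -27.] [-117.2  -83. ] corners [-105.9  -23.3] [-105.   -82.8]
far stop tops [112.1 -26. ] [111.6 -86.7] bottoms [104.7 -19.4] [100.2 -79.4]
lens centre side [ 85.4 -57.6] extents [ 64.1 -37.3] [114.8 -64.7]
123 [(275, np.float64(153.1), np.float64(182.8), -5), (279, np.float64(62.9), np.float64(-48.7), 179), (283, np.float64(69.0), np.float64(-70.0), 192), (287, np.float64(81.9), np.float64(-76.5), 193), (291, np.float64(95.6), np.float64(-81.6), 192), (295, np.float64(229.8), np.float64(144.5), -1), (299, np.float64(246.7), np.float64(140.0), -3)]
124 [(275, np.float64(148.2), np.float64(172.1), -1), (279, np.float64(59.5), np.float64(-56.1), 181), (283, np.float64(68.1), np.float64(-72.1), 189), (287, np.float64(79.
[... 1894 characters left out ...]
at64(103.5), -4)]
130 [(275, np.float64(120.7), np.float64(111.1), 18), (279, np.float64(133.3), np.float64(98.7), 23), (283, np.float64(66.8), np.float64(-76.4), 165), (287, np.float64(81.8), np.float64(-79.0), 163), (291, np.float64(190.7), np.float64(102.3), 3), (295, np.float64(207.6), np.float64(98.4), 0), (299, np.float64(226.6), np.float64(98.4), -5)]
131 [(275, np.float64(112.8), np.float64(93.7), 27), (279, np.float64(135.5), np.float64(103.1), 14), (283, np.float64(146.9), np.float64(88.7), 20), (287, np.float64(162.8), np.float64(83.5), 19), (291, np.float64(189.2), np.float64(99.0), 0), (295, np.float64(204.3), np.float64(91.7), 1), (299, np.float64(223.3), np.float64(91.8), -5)]
```

```bash
python3 - <<'E'
from h import *
t=ld('top0');s=ld('side0')
T=lambda u,v,z: onz(t,240+(u-2)/5,140+(v-2)/5,z)[:2]
print('rest corners z10',[T(*p,.01).round(4) for p in((100,350),(215,360),(238,155),(122,143))])
a,b,c,d=[T(*p,.01) for p in((100,350),(215,360),(238,155),(122,143))]
print([np.linalg.norm(q).round(4) for q in(b-a,c-b,d-c,a-d)], [np.degrees(np.arctan2(q[1],q[0])).round(1) for q in(c-b,d-a,a-b,d-c)])
print('handle end',T(163,290,.205), 'cloud')
W=cloud(t)
for v in range(180,202,2): print(v,[tuple((1e3*W[v,u]).round()) for u in (270,272,274)])
print('rack corners z35',[T(*p,.035).round(4) for p in((448,97),(635,98),(633,516),(447,512))])
print('tube blue ends',T(453,296,.05),T(645,302,.046), 'edges x at mid', T(549,277,.046),T(549,321,.046),'green',T(549,407,.046),T(549,450,.046),'yel',T(560,149,.046),T(560,193,.046))
hsv=cv2.cvtColor(s['pixels'],cv2.COLOR_RGB2HSV)
for n,lo,hi in(('blue',100,130),('green',45,85),('yellow',22,32)):
    m=(hsv[:,:,0]>lo)&(hsv[:,:,0]<hi)&(hsv[:,:,1]>140)&(hsv[:,:,2]>60); m[:,:235]=0;m[:,320:]=0;m[:240]=0;m[285:]=0
    v,u=np.nonzero(m); print(n,len(u),u.mean(),v.mean(),onz(s,u.mean(),v.mean(),.05).round(4))
E
```

```text
rest corners z10 [array([ 0.476 , -0.0989]), array([ 0.4701, -0.1677]), array([ 0.5941, -0.1821]), array([ 0.6015, -0.112 ])]
[np.float64(0.069), np.float64(0.1249), np.float64(0.0705), np.float64(0.1262)] [np.float64(-6.6), np.float64(-5.9), np.float64(85.1), np.float64(84.0)]
handle end [ 0.4940031  -0.13375997] cloud
180 [(np.float64(556.0), np.float64(-129.0), np.float64(79.0)), (np.float64(556.0), np.float64(-135.0), np.float64(79.0)), (np.float64(556.0), np.float64(-141.0), np.float64(77.0))]
182 [(np.float64(548.0), np.float64(-129.0), np.float64(94.0)), (np.float64(548.0), np.float64(-135.0), np.float64(94.0)), (np.float64(549.0), np.float64(-141.0), np.float64(91.0))]
184 [(np.float64(540.0), np.float64(-129.0), np.float64(113.0)), (np.float64(539.0), np.float64(-135.0), np.float64(118.0)), (np.float64(539.0), np.float64(-140.0), np.float64(123.0))]
186 [(np.float64(533.0), np.float64(-129.0), np.float64(123.0)), (np.float64(531.0), np.float64(-134.0), np.float64(138.0)), (np.float64(nan), np.float64(nan), np.float64(nan))]
188 [(np.float64(525.0), np.float64(-129.0), np.flo
[... 1154 characters left out ...]
-136.0), np.float64(9.0)), (np.float64(505.0), np.float64(-142.0), np.float64(13.0))]
rack corners z35 [array([ 0.6248, -0.3053]), array([ 0.6241, -0.4156]), array([ 0.3788, -0.4078]), array([ 0.3808, -0.3006])]
tube blue ends [ 0.50505088 -0.30381746] [ 0.50203267 -0.41531111] edges x at mid [ 0.5165424  -0.36023189] [ 0.49092826 -0.35965858] green [ 0.44122365 -0.35854605] [ 0.41654796 -0.35799373] yel [ 0.59177197 -0.36832346] [ 0.56579228 -0.36772621]
blue 33 269.6969696969697 250.1818181818182 [ 0.5051 -0.317   0.05  ]
green 32 245.96875 254.46875 [ 0.429  -0.3145  0.05  ]
yellow 0 nan nan [nan nan nan]<stdin>:15: RuntimeWarning: Mean of empty slice.
  ret = ret.dtype.type(ret / rcount)
```

```bash
python3 - <<'E'
from h import *
s=ld('side0')
c=s['pixels'][170:300,225:325,::-1]; c=cv2.convertScaleAbs(c,alpha=1.6,beta=20); cv2.imwrite('pics/cs_rr.png',cv2.resize(c,None,fx=4.6,fy=4.6,interpolation=cv2.INTER_CUBIC))
E
```

```text
(no output)
```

View pics/cs_rr.png

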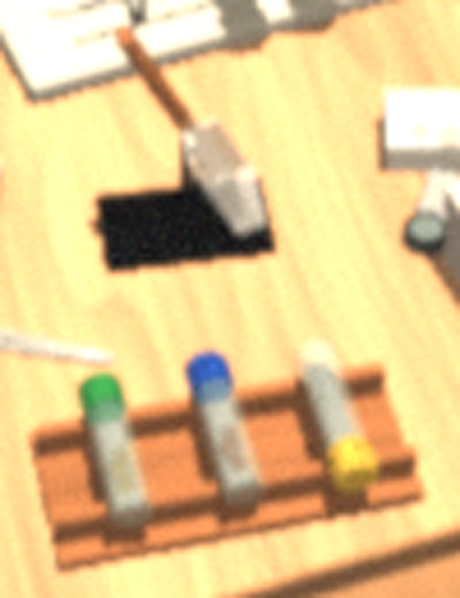

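Things that could be taken for the paddle in the top view are the upright one in the rest at (273,190), a flat white blade with brown handle at (140,267), and another at (349,290). I take the one in the rest, which is the largest at 200 mm and whose handle end measured about 205 mm up. For the tube there are the green cap at (335,224), the blue cap at (335,199) and the yellow cap at (363,175). I take the blue one, and the close crops confirm both choices.

Next I check reach for all the poses.

```bash
cat >> h.py <<'E'
from scipy.spatial.transform import Rotation as Rn
SAX=np.array([.9901,.1404]);SAY=np.array([-.1404,.9901]);SC=np.array([.599,.187])
def stw(x,y,z): p=SC+x*SAX+y*SAY; return np.array([p[0],p[1],z])
def ori(psi,th,s=1,jaw='y'):
    # psi: heading (rad) of tilt plane; tool x leans forward th; jaw along heading-normal ('y') or along heading ('x', th=0)
    e=np.array([np.cos(psi),np.sin(psi),0]);n=np.array([-np.sin(psi),np.cos(psi),0])
    x=e*np.sin(th)-np.array([0,0,1])*np.cos(th); y=s*(n if jaw=='y' else e)
    return Rn.from_matrix(np.c_[x,y,np.cross(x,y)]).as_quat()
PSI_R=np.radians(-6.); PSI_S=np.arctan2(.1404,.9901); PSI_K=np.radians(-1.4)
TUBE=np.array([.504,-.3595]); SEAT=np.array([.5765,-.1435,.024])
def pad_tcp(p0,psi,th,d=155):
    # TCP for paddle origin p0, grasp point d up the axis; TCP is 8 mm ahead of grasp
    ax=np.array([-np.cos(psi)*np.sin(th),-np.sin(psi)*np.sin(th),np.cos(th)]); return np.array(p0)+ax*(d-8)/1000
E
python3 - <<'E'
from h import *
for s in(1,-1):
    print('s',s)
    for n,p,q in (('pick',[*TUBE,.038],ori(PSI_K,0,s,'x')),('place',stw(-.096,-.05,.062),ori(PSI_S,0,s,'x')),
      ('rest',pad_tcp(SEAT,PSI_R,np.radians(25)),ori(PSI_R,np.radians(25),s)),('push0',pad_tcp(stw(-.15,-.05,.045),PSI_S,np.radians(35)),ori(PSI_S,np.radians(35),s)),
      ('push1',pad_tcp(stw(.06,-.05,.045),PSI_S,np.radians(35)),ori(PSI_S,np.radians(35),s))):
        j=bot.solve_ik(p,q); print(n,np.round(p,3),None if j is None else np.round(j,2))
E
```

```text
s 1
pick [ 0.504 -0.36   0.038] [-0.73  0.62  1.65 -0.    0.87 -0.71]
place [0.511 0.124 0.062] [ 0.11  0.49  1.85 -0.    0.8  -0.03]
rest [ 0.515 -0.137  0.157] [-0.5   0.22  2.1   0.39  0.45 -2.29]
push0 [0.374 0.105 0.165] None
push1 [0.582 0.134 0.165] None
s -1
pick [ 0.504 -0.36   0.038] [-0.73  0.62  1.65 -0.    0.87  2.43]
place [0.511 0.124 0.062] None
rest [ 0.515 -0.137  0.157] [-0.5   0.22  2.1   0.39  0.45  0.85]
push0 [0.374 0.105 0.165] None
push1 [0.582 0.134 0.165] None
```

```bash
python3 - <<'E'
from h import *
r=np.radians
for lean in(25,30,35,40):
  for rel in(0,-10,-20,-30,-40):
    out=[]
    for nm,p0,psi,l in(('rest',SEAT,PSI_R,25),('resthi',SEAT+[-.03,0,.1],PSI_R,25),('p0',stw(-.15,-.05,.045),PSI_S,lean),('p1',stw(.0,-.05,.045),PSI_S,lean),('p2',stw(.07,-.05,.045),PSI_S,lean)):
        ax=np.array([-np.cos(psi)*np.sin(r(l)),-np.sin(psi)*np.sin(r(l)),np.cos(r(l))]); g=p0+ax*.155
        for s in(1,-1):
            th=r(l+rel); tx=np.array([np.cos(psi)*np.sin(th),np.sin(psi)*np.sin(th),-np.cos(th)])
            j=bot.solve_ik(g+tx*.008,ori(psi,th,s)); out.append('--' if j is None else '%.1f/%.1f/%.1f'%(j[3],j[4],j[5]))
    print(lean,rel,out)
E
```

```text
25 0 ['0.4/0.4/-2.3', '0.4/0.4/0.9', '0.3/0.7/-2.2', '0.3/0.7/1.0', '0.1/0.4/-1.7', '0.1/0.4/1.4', '0.0/0.5/-1.6', '0.0/0.5/1.5', '0.0/0.5/-1.6', '0.0/0.5/1.5']
25 -10 ['0.1/0.7/-2.0', '0.1/0.7/1.1', '0.1/0.9/-2.0', '0.1/0.9/1.1', '0.0/0.7/-1.6', '0.0/0.7/1.5', '0.0/0.7/-1.6', '0.0/0.7/1.5', '0.0/0.8/-1.6', '0.0/0.8/1.5']
25 -20 ['0.0/0.9/-1.9', '0.0/0.9/1.2', '0.0/1.1/-1.9', '0.0/1.1/1.2', '0.0/0.9/-1.6', '0.0/0.9/1.5', '0.0/1.0/-1.6', '0.0/1.0/1.5', '0.0/1.0/-1.6', '0.0/1.0/1.5']
25 -30 ['-0.0/1.1/-1.8', '-0.0/1.1/1.3', '-0.0/1.3/-1.9', '-0.0/1.3/1.3', '-0.0/1.1/-1.6', '-0.0/1.1/1.5', '-0.0/1.2/-1.6', '-0.0/1.2/1.5', '-0.0/1.3/-1.6', '-0.0/1.3/1.5']
25 -40 ['-0.1/1.3/-1.8', '-0.1/1.3/1.3', '-0.1/1.5/-1.8', '-0.1/1.5/1.3', '-0.0/1.3/-1.6', '-0.0/1.3/1.5', '-0.0/1.4/-1.6', '-0.0/1.4/1.5', '-0.0/1.5/-1.6', '-0.0/1.5/1.5']
30 0 ['0.4/0.4/-2.3', '0.4/0.4/0.9', '0.3/0.7/-2.2', '0.3/0.7/1.0', '--', '--', '0.1/0.3/-1.7', '0.1/0.3/1.4', '0.1/0.3/-1.7', '0.1/0.3/1.5']
30 -10 ['0.1/0.7/-2.0', '0.1/0.7/1.1', '0.1/0.9/-2.0', '0.1/0.9/1.1', '0.0/0.5/-1.7', '0.0/0.5/1.5', '0.0/0.6/-1.6', '0.0/0.6
[... 1367 characters left out ...]
', '0.3/0.7/1.0', '--', '--', '--', '--', '--', '--']
40 -10 ['0.1/0.7/-2.0', '0.1/0.7/1.1', '0.1/0.9/-2.0', '0.1/0.9/1.1', '--', '--', '0.1/0.2/-1.7', '0.1/0.2/1.4', '0.1/0.3/-1.7', '0.1/0.3/1.5']
40 -20 ['0.0/0.9/-1.9', '0.0/0.9/1.2', '0.0/1.1/-1.9', '0.0/1.1/1.2', '0.1/0.5/-1.7', '0.1/0.5/1.5', '0.0/0.5/-1.6', '0.0/0.5/1.5', '0.0/0.6/-1.6', '0.0/0.6/1.5']
40 -30 ['-0.0/1.1/-1.8', '-0.0/1.1/1.3', '-0.0/1.3/-1.9', '-0.0/1.3/1.3', '0.0/0.7/-1.6', '0.0/0.7/1.5', '0.0/0.8/-1.6', '0.0/0.8/1.5', '0.0/0.8/-1.6', '0.0/0.8/1.5']
40 -40 ['-0.1/1.3/-1.8', '-0.1/1.3/1.3', '-0.1/1.5/-1.8', '-0.1/1.5/1.3', '-0.0/0.9/-1.6', '-0.0/0.9/1.5', '-0.0/1.0/-1.6', '-0.0/1.0/1.5', '-0.0/1.1/-1.6', '-0.0/1.1/1.5']
```

```bash
python3 - <<'E'
from h import *
q=ori(PSI_K,0,1,'x')
bot.move_to([*TUBE,.16],q); print(bot.current_clock(),bot.current_ee_pos())
print(bot.move_linear([*TUBE,.038],vel=.12,threshold=6),bot.current_ee_pos(),bot.current_wrist_force(),bot.current_clock())
shot('side','s1')
E
```

```text
1.5 [ 0.50351489 -0.36059112  0.16033468]
False [ 0.50452327 -0.36002742  0.03874419] [ 0.16760455 -0.61687954 -0.01300694] 2.6667
```

```bash
python3 - <<'E'
from h import *
bot.grab(); print(bot.current_finger_gap(),bot.current_wrist_force(),bot.current_ee_pos())
p=bot.current_ee_pos(); bot.move_linear([*TUBE,.2],vel=.15); print(bot.current_finger_gap(),bot.current_wrist_force(),bot.current_ee_pos(),bot.current_clock())
bot.move_to(stw(-.096,-.05,.2),ori(PSI_S,0,1,'x')); print(bot.current_clock(),bot.current_ee_pos(),stw(-.096,-.05,.2))
a=shot('side','s2');b=shot('top','t2')
for im,n,x0,x1,y0,y1 in((a,'c_s2',150,330,100,280),(b,'c_t2',100,390,90,260)):
    c=cv2.convertScaleAbs(im['pixels'][y0:y1,x0:x1,::-1],alpha=1.5,beta=10); cv2.imwrite('pics/'+n+'.png',cv2.resize(c,None,fx=2.7,fy=2.7,interpolation=cv2.INTER_CUBIC))
E
```

```text
0.028043734079381023 [-3.2154318   0.22360306  3.41423591] [ 0.50351747 -0.35941535  0.03817064]
0.02826460612058723 [-0.26649656  0.4050421  -1.14917187] [ 0.50346137 -0.35900502  0.19891733] 4.5083
6.2667 [0.51153039 0.12323869 0.20002659] [0.5109704 0.1240166 0.2      ]
```

View pics/c_s2.png

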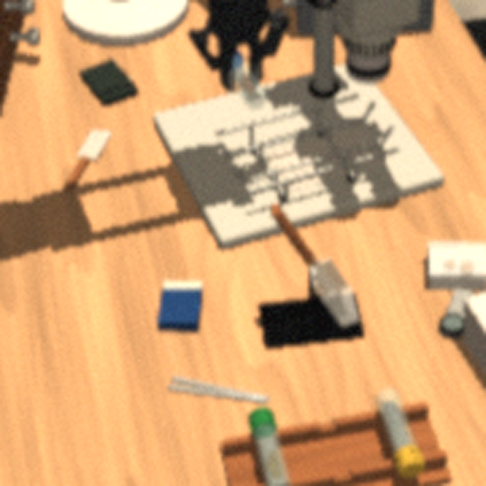

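View pics/c_t2.png

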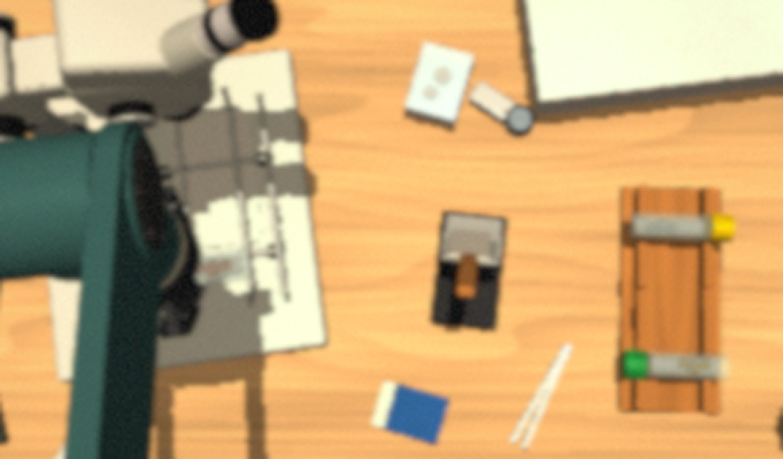

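The side view shows the tube gripped at mid-length above the track, with the blue cap at about (237,122). The green and yellow tubes are where they were. Next I lower it.

```bash
python3 - <<'E'
from h import *
bot.move_linear(stw(-.096,-.05,.085),vel=.12)
print(bot.move_linear(stw(-.096,-.05,.0605),vel=.03,threshold=2.5),bot.current_ee_pos(),bot.current_wrist_force(),bot.current_clock())
a=shot('side','s3')
c=cv2.convertScaleAbs(a['pixels'][100:200,190:320,::-1],alpha=1.5,beta=10); cv2.imwrite('pics/c_s3.png',cv2.resize(c,None,fx=5,fy=5,interpolation=cv2.INTER_CUBIC))
E
```

```text
False [0.51097184 0.12402467 0.0605451 ] [-0.50556858  0.21375814 -0.85958077] 8.4417
```

View pics/c_s3.png

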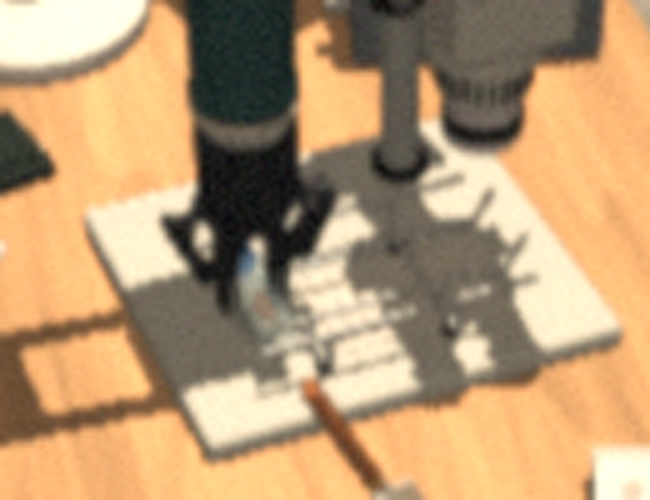

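The tube is just above the rails (x in the side crop ~265,295) and the force reading shows no contact. I release here.

```bash
python3 - <<'E'
from h import *
bot.let_go(); bot.dwell(.3)
bot.move_linear(stw(-.096,-.05,.19),vel=.15); print(bot.current_clock())
r=np.radians
def rest_pose(up,back=0,rel=-15):
    ax=np.array([-np.cos(PSI_R)*np.sin(r(25)),-np.sin(PSI_R)*np.sin(r(25)),np.cos(r(25))]); g=SEAT+ax*.155
    th=r(25+rel); tx=np.array([np.cos(PSI_R)*np.sin(th),np.sin(PSI_R)*np.sin(th),-np.cos(th)]); return g+tx*.008-tx*up,ori(PSI_R,th,1),ori(PSI_R,th,-1)
p,q1,q2=rest_pose(.1)
for q in(q1,q2): print(np.round(bot.solve_ik(p,q),2))
bot.move_to(p,q2); print(bot.current_clock())
a=shot('side','s4');b=shot('top','t4')
for im,n,x0,x1,y0,y1 in((a,'c_s4',190,320,100,230),(b,'c_t4',100,300,100,240)):
    c=cv2.convertScaleAbs(im['pixels'][y0:y1,x0:x1,::-1],alpha=1.5,beta=10); cv2.imwrite('pics/'+n+'.png',cv2.resize(c,None,fx=4,fy=4,interpolation=cv2.INTER_CUBIC))
E
```

```text
10.4
[-0.44  0.13  1.8   0.07  1.04 -1.94]
[-0.44  0.13  1.8   0.07  1.04  1.2 ]
11.5333
```

View pics/c_s4.png

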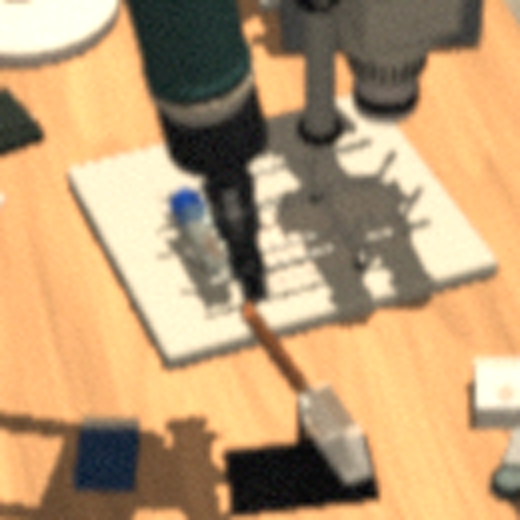

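View pics/c_t4.png

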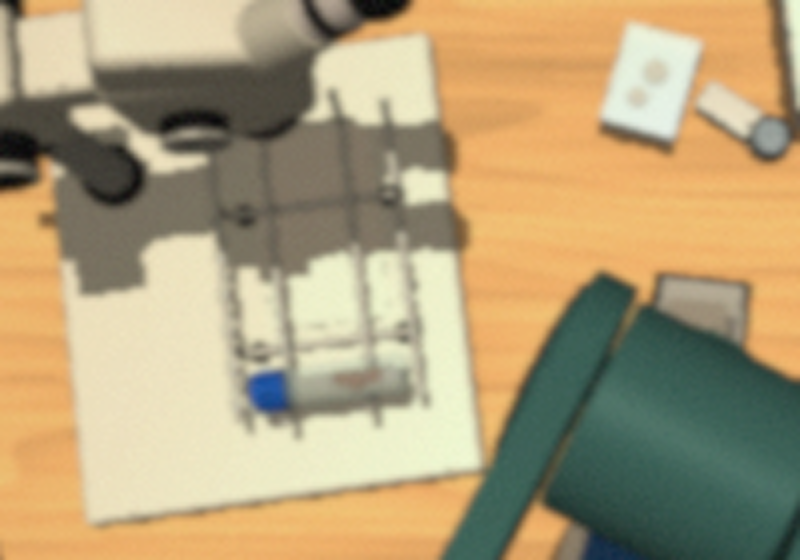

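The tube lies square across the load cradle, with its ends at (247,393) and (412,382) in the top crop. I measure it, then reach for the paddle.

```bash
python3 - <<'E'
from h import *
t=ld('t4')
for p in((247,393),(412,383),(330,369),(330,406)):
    w=onz(t,100+(p[0]-1.5)/4,100+(p[1]-1.5)/4,.067)[:2]-SC; print(p,(1e3*w@SAX).round(1),(1e3*w@SAY).round(1))
r=np.radians
def rest_pose(up,rel=-15):
    ax=np.array([-np.cos(PSI_R)*np.sin(r(25)),-np.sin(PSI_R)*np.sin(r(25)),np.cos(r(25))]); g=SEAT+ax*.155
    th=r(25+rel); tx=np.array([np.cos(PSI_R)*np.sin(th),np.sin(PSI_R)*np.sin(th),-np.cos(th)]); return g+tx*.008-tx*up
print(bot.move_linear(rest_pose(0),vel=.1,threshold=5),bot.current_ee_pos(),rest_pose(0),bot.current_wrist_force(),bot.current_clock())
a=shot('side','s5');b=shot('top','t5')
c=cv2.convertScaleAbs(a['pixels'][140:240,200:330,::-1],alpha=1.5,beta=10); cv2.imwrite('pics/c_s5.png',cv2.resize(c,None,fx=6,fy=6,interpolation=cv2.INTER_CUBIC))
E
```

```text
(247, 393) -93.0 8.5
(412, 383) -102.4 -110.0
(330, 369) -84.2 -52.7
(330, 406) -110.7 -49.6
False [ 0.51310278 -0.13695442  0.15714058] [ 0.51273459 -0.13679799  0.15659924] [-0.29980513  0.00256481  0.1276273 ] 12.7833
```

View pics/c_s5.png

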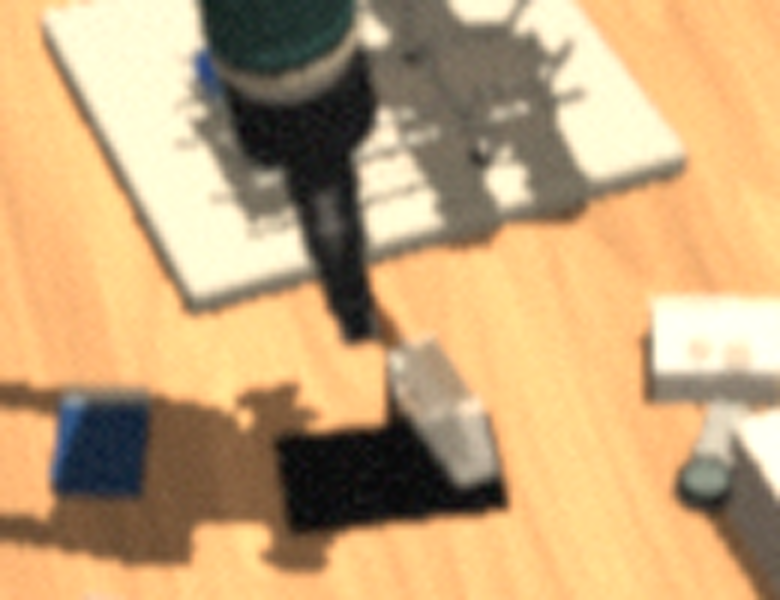

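```bash
python3 - <<'E'
from h import *
t=ld('t4')
c=cv2.convertScaleAbs(t['pixels'][170:220,150:220,::-1],alpha=1.3,beta=0); cv2.imwrite('pics/c_t4b.png',cv2.resize(c,None,fx=10,fy=10,interpolation=cv2.INTER_CUBIC))
W=cloud(t)
# points above rails: z>0.07
L=np.stack([(W[...,0]-SC[0])*SAX[0]+(W[...,1]-SC[1])*SAX[1],(W[...,0]-SC[0])*SAY[0]+(W[...,1]-SC[1])*SAY[1],W[...,2]],-1)
m=(L[...,2]>.072)&(L[...,2]<.095)&(abs(L[...,0]+.1)<.03)&(abs(L[...,1]+.05)<.07)
P=L[m]; print(len(P),P.mean(0),np.polyfit(P[:,1],P[:,0],1))
for lo in np.arange(-.11,.01,.02):
    k=P[(P[:,1]>=lo)&(P[:,1]<lo+.02)]
    if len(k): print(round(lo,2),len(k),(1e3*k.mean(0)).round(1),1e3*k[:,0].min(),1e3*k[:,0].max())
E
```

```text
373 [-0.09563577 -0.05267564  0.07901197] [-0.00134241 -0.09570648]
-0.11 58 [-95.1 -99.2  78.6] -107.32439320577916 -80.92777384130662
-0.09 71 [-96.7 -80.4  79. ] -121.35921207634429 -80.59790783087543
-0.07 65 [-95.  -60.2  78.9] -107.59499421923539 -81.18172456179472
-0.05 68 [-94.9 -40.3  79.1] -109.30008779285855 -80.85102001396693
-0.03 70 [-96.2 -19.8  79.2] -121.55880039360896 -80.00752713015721
-0.01 39 [-95.6  -4.5  79.8] -107.6714061670092 -81.8463521021721
```

View pics/c_t4b.png

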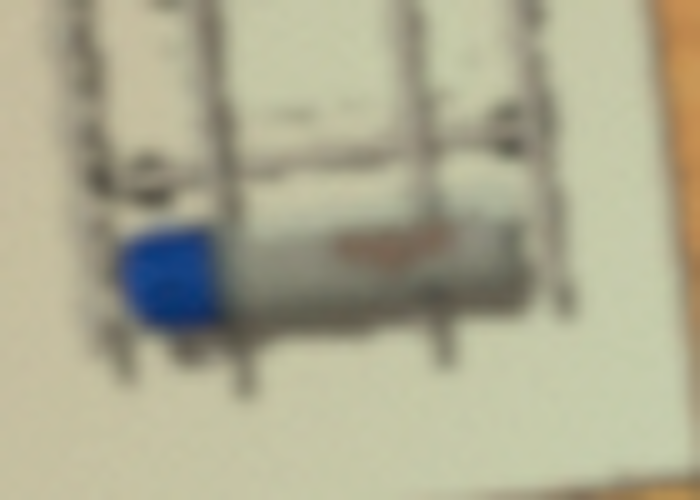

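Depth shows the tube square to the rails (slope under 0.1°), seated at about -96 mm in my stage frame and centred at y = -52. The side crop shows the fingers straddling the handle at (365,330). I grip now.

```bash
python3 - <<'E'
from h import *
bot.grab(); print(bot.current_finger_gap(),bot.current_wrist_force(),bot.current_ee_pos(),bot.current_clock())
r=np.radians;c,s=np.cos(PSI_R),np.sin(PSI_R)
ax=np.array([-c*np.sin(r(25)),-s*np.sin(r(25)),np.cos(r(25))]);n=np.array([c*np.cos(r(25)),s*np.cos(r(25)),np.sin(r(25))])
p=np.array(bot.current_ee_pos())
bot.move_linear(p+.03*ax+.004*n,vel=.06); print(bot.current_wrist_force())
bot.move_linear(p+.11*ax+.012*n,vel=.12); print(bot.current_finger_gap(),bot.current_wrist_force(),bot.current_ee_pos(),bot.current_clock())
# look pose: push start hover
th=r(22);x0=stw(-.17,-.05,.10)
def pt(p0,lean,rel=-15):
    l=r(lean);C,S=np.cos(PSI_S),np.sin(PSI_S);g=np.array(p0)+.155*np.array([-C*np.sin(l),-S*np.sin(l),np.cos(l)])
    t=r(lean+rel);return g+.008*np.array([C*np.sin(t),S*np.sin(t),-np.cos(t)]),ori(PSI_S,t,-1)
for x in(-.17,-.14,-.1,0,.05,.08): print(x,[None if (j:=bot.solve_ik(*pt(stw(x,-.05,z),37))) is None else np.round(j,2) for z in(.1,.045)])
E
```

```text
0.016945755918341587 [-1.06036312 -0.35300056  3.08130056] [ 0.51274899 -0.13696378  0.15677779] 13.5083
[ 0.42931086 -0.89818999 -0.89256601]
0.01702608449993524 [-0.21978831  0.2733746   0.21404015] [ 0.47704334 -0.13309554  0.26095566] 14.9833
-0.17 [array([ 0.06, -0.16,  2.27,  0.05,  0.65,  1.46]), array([ 0.06, -0.03,  2.36,  0.07,  0.43,  1.43])]
-0.14 [array([ 0.07, -0.1 ,  2.22,  0.04,  0.64,  1.47]), array([0.07, 0.02, 2.31, 0.06, 0.43, 1.45])]
-0.1 [array([ 0.08, -0.03,  2.16,  0.04,  0.63,  1.48]), array([0.08, 0.08, 2.24, 0.05, 0.43, 1.46])]
0 [array([0.1 , 0.13, 1.99, 0.03, 0.64, 1.51]), array([0.1 , 0.22, 2.06, 0.04, 0.48, 1.5 ])]
0.05 [array([0.1 , 0.2 , 1.89, 0.02, 0.66, 1.51]), array([0.1 , 0.28, 1.96, 0.03, 0.52, 1.51])]
0.08 [array([0.1 , 0.24, 1.83, 0.02, 0.68, 1.52]), array([0.1 , 0.32, 1.9 , 0.03, 0.54, 1.51])]
```

```bash
cat >> h.py <<'E'
def pt(p0,lean,rel=-15,psi=None,s=-1):
    psi=PSI_S if psi is None else psi
    l=np.radians(lean);C,S=np.cos(psi),np.sin(psi);g=np.array(p0)+.155*np.array([-C*np.sin(l),-S*np.sin(l),np.cos(l)])
    t=np.radians(lean+rel);return g+.008*np.array([C*np.sin(t),S*np.sin(t),-np.cos(t)]),ori(psi,t,s)
def stcloud(im):
    W=cloud(im); d=W[...,:2]-SC; return np.stack([d@SAX,d@SAY,W[...,2]],-1)
def crops(im,n,x0,x1,y0,y1,k):
    c=cv2.convertScaleAbs(im['pixels'][y0:y1,x0:x1,::-1],alpha=1.5,beta=10); cv2.imwrite('pics/'+n+'.png',cv2.resize(c,None,fx=k,fy=k,interpolation=cv2.INTER_CUBIC))
E
python3 - <<'E'
from h import *
bot.move_to(*pt(stw(-.155,-.05,.115),37)); print(bot.current_clock(),bot.current_ee_pos(),pt(stw(-.155,-.05,.115),37)[0])
a=shot('side','s6');b=shot('top','t6')
crops(a,'c_s6',170,320,90,220,5);crops(b,'c_t6',110,260,100,250,4)
E
```

```text
16.0167 [0.36467741 0.10282125 0.23203386] [0.3631643  0.10305712 0.23137103]
```

View pics/c_s6.png

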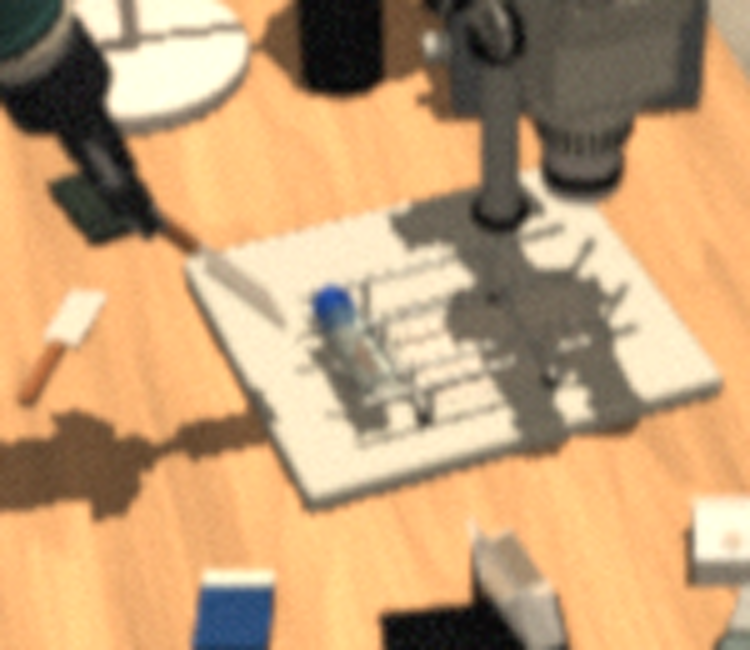

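View pics/c_t6.png

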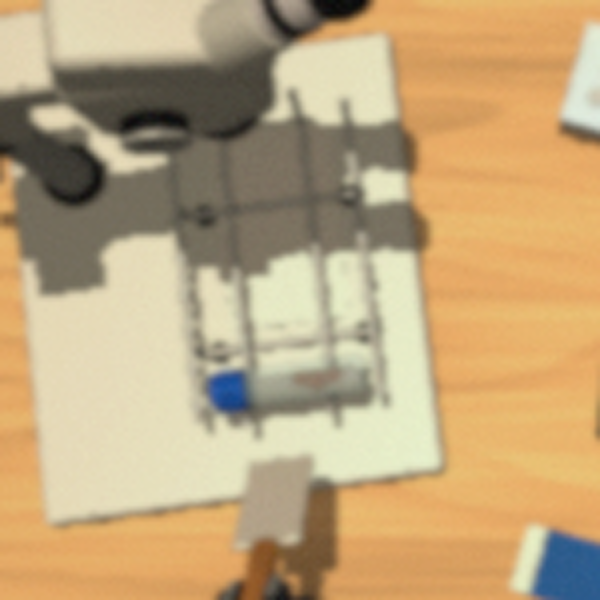

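```bash
python3 - <<'E'
from h import *
t=ld('t6')
e=onz(t,110+(281.5-1.5)/4,100+(461-1.5)/4,.115)[:2]-SC; print('end',1e3*e@SAX,1e3*e@SAY)
for p in((250,465),(313,457),(235,548),(300,543)):
    e=onz(t,110+(p[0]-1.5)/4,100+(p[1]-1.5)/4,.118 if p[1]<500 else .195)[:2]-SC; print(p,(1e3*e@SAX).round(1),(1e3*e@SAY).round(1))
L=stcloud(t)
m=(L[...,2]>.10)&(L[...,2]<.22)&(L[...,0]<-.12)&(L[...,0]>-.25)&(abs(L[...,1]+.05)<.05)
v,u=np.nonzero(m); P=L[m]
k=(v>=217)&(v<=234)
A=P[k]; co=np.polyfit(A[:,0],A[:,2],1); print(len(A),co,'lean',90-np.degrees(np.arctan(-co[0])), 'xrange',A[:,0].min(),A[:,0].max(),A[:,2].min(),A[:,2].max())
for r_ in range(213,236,3):
    q=P[v==r_]; 
    if len(q): print(r_,len(q),(1e3*np.median(q,0)).round(1),(1e3*q[:,1].min()).round(1),(1e3*q[:,1].max()).round(1))
d=np.array(bot.current_ee_pos()[:2])-SC; print('tcp stage',d@SAX,d@SAY)
E
```

```text
end -152.73676920281187 -49.029267067713036
(250, 465) -152.7 -28.0
(313, 457) -153.3 -71.3
(235, 548) -209.4 -30.3
(300, 543) -211.9 -71.4
293 [-1.32359555 -0.08147449] lean 37.07169626799012 xrange -0.2084339887964609 -0.1563588133031644 0.1218159284880626 0.1954870749779872
216 16 [-156.8  -52.2  126.3] -72.9 -31.3
219 16 [-165.3  -51.2  136.7] -70.9 -30.4
222 15 [-174.1  -53.5  148.1] -71.9 -32.0
225 16 [-182.   -51.4  159.3] -71.8 -30.5
228 17 [-190.1  -51.8  170.4] -72.3 -29.1
231 16 [-198.   -51.8  181.2] -71.1 -32.1
234 17 [-205.7  -52.1  190.2] -71.5 -31.3
tcp stage -0.24348679333415088 -0.05083909515517393
```

Both views show the paddle held squarely. In the top crop the blade end is at (281,461), which gives a fitted lean of 37.1° and y of about -51 mm. The tube's still in the load cradle with its cap at (228,392). Now I push.

```bash
python3 - <<'E'
from h import *
P=lambda x,z: pt(stw(x,-.051,z),37)[0]
bot.move_linear(P(-.152,.042),ori=pt(stw(-.152,-.051,.042),37)[1],vel=.08); print(bot.current_clock(),bot.current_wrist_force(),np.array(bot.current_ee_pos())-P(-.152,.042))
print(bot.move_linear(P(-.112,.042),vel=.05,threshold=6),bot.current_wrist_force(),np.array(bot.current_ee_pos())-P(-.112,.042))
print(bot.move_linear(P(-.07,.042),vel=.035,threshold=6),bot.current_wrist_force(),bot.current_clock())
a=shot('side','s7');b=shot('top','t7')
crops(a,'c_s7',190,320,90,190,5);crops(b,'c_t7',110,260,100,250,4)
E
```

```text
17.1833 [-0.06879317  1.1040656  -0.76490233] [ 4.29725468e-04 -2.93507769e-05  3.32156854e-04]
False [-0.36859701 -0.19170777 -0.5229106 ] [-5.47395169e-04 -2.90101850e-05 -2.60004520e-04]
False [ 0.12251283  0.56731867 -0.74161879] 19.4833
```

View pics/c_s7.png

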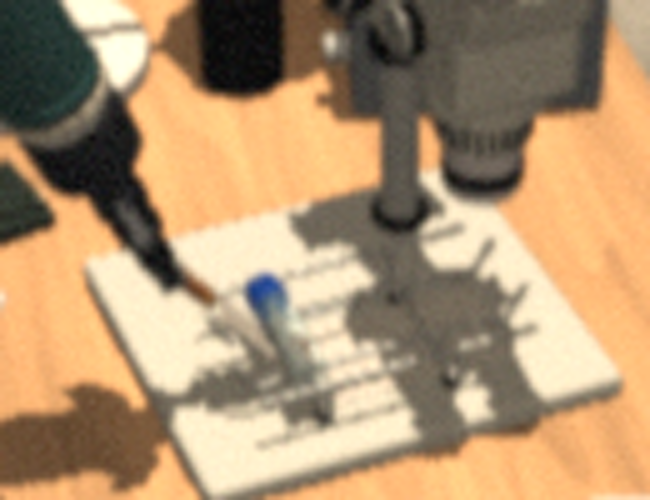

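View pics/c_t7.png

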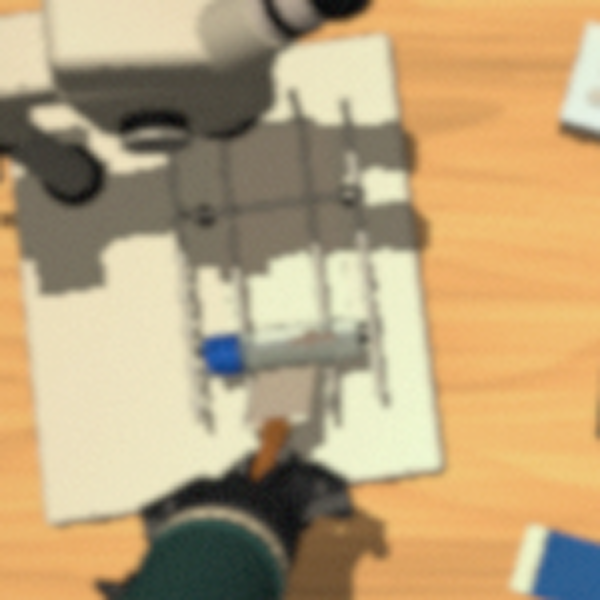

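The tube has rolled ahead of the blade to about (280,350) in the top crop and it's still square. I continue pushing.

```bash
python3 - <<'E'
from h import *
P=lambda x,z: pt(stw(x,-.051,z),37)[0]
print(bot.move_linear(P(.055,.042),vel=.04,threshold=6),bot.current_wrist_force(),bot.current_clock())
print(bot.move_linear(P(.077,.042),vel=.02,threshold=5),bot.current_wrist_force(),bot.current_clock(),np.array(bot.current_ee_pos())-P(.077,.042))
a=shot('side','s8');b=shot('top','t8')
crops(a,'c_s8',190,320,90,190,5);crops(b,'c_t8',110,260,80,230,4)
E
```

```text
False [ 0.95355972 -1.10243285 -1.40477869] 22.8583
False [ 0.57788432  0.57693439 -1.00378135] 24.1083 [-1.89210685e-04  1.12747887e-05 -5.16795539e-05]
```

View pics/c_s8.png

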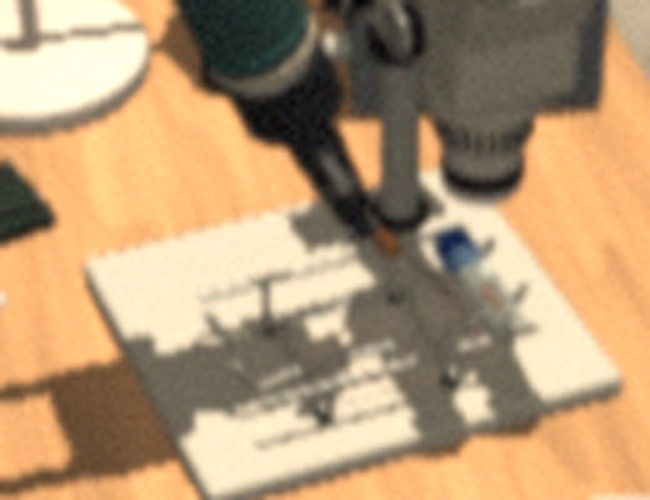

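View pics/c_t8.png

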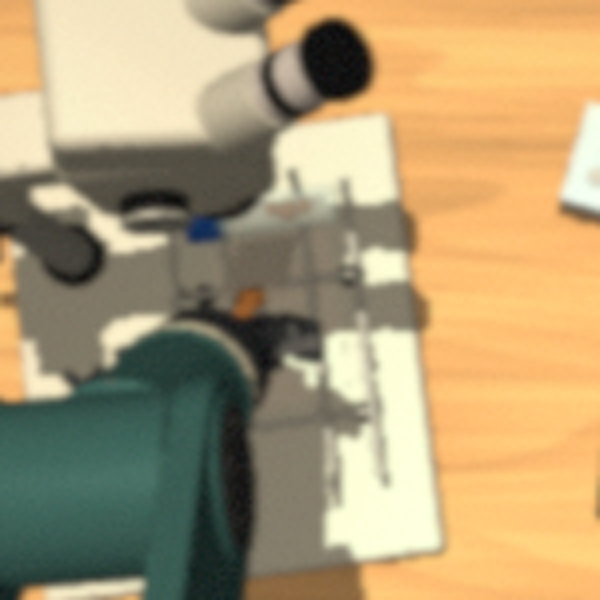

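```bash
cat > cap.py <<'E'
from h import *
def cap(im,box,pr=''):
    hsv=cv2.cvtColor(im['pixels'],cv2.COLOR_RGB2HSV); x0,x1,y0,y1=box
    m=np.zeros(hsv.shape[:2],bool); m[y0:y1,x0:x1]=1
    m&=(hsv[:,:,0]>100)&(hsv[:,:,0]<130)&(hsv[:,:,1]>110)
    v,u=np.nonzero(m); w=onz(im,u.mean(),v.mean(),.07)[:2]-SC; L=stcloud(im)[m]; L=L[(L[:,2]>.05)&(L[:,2]<.09)]
    print(pr,len(u),u.mean().round(1),v.mean().round(1),'stage',(1e3*w@SAX).round(1),(1e3*w@SAY).round(1),'cloud',(1e3*np.nanmedian(L,0)).round(1))
if __name__=='__main__':
    cap(ld('s4'),(225,250,140,170),'s load'); cap(ld('s8'),(272,292,130,150),'s view')
    cap(ld('t4'),(155,180,185,210),'t load'); cap(ld('t8'),(150,175,125,145),'t view')
E
python3 cap.py; python3 - <<'E'
from h import *
for n in('s4','s8'):
    L=stcloud(ld(n)); 
    x=-.096 if n=='s4' else .089
    m=(L[...,2]>.06)&(L[...,2]<.095)&(abs(L[...,0]-x)<.03)&(abs(L[...,1]+.05)<.06)
    P=L[m]
    for lo in np.arange(-.11,.01,.02):
        k=P[(P[:,1]>=lo)&(P[:,1]<lo+.02)]
        if len(k): print(n,round(lo,2),len(k),(1e3*k.mean(0)).round(1),(1e3*np.percentile(k[:,0],[5,95])).round(1),(1e3*k[:,2].max()).round(1))
E
```

```text
s load 28 236.4 149.6 stage -92.9 -5.1 cloud [-100.6  -15.1   77.9]
s view 17 279.9 138.6 stage 87.3 -8.9 cloud [ 82.9 -16.8  76. ]
t load 70 166.9 197.5 stage -94.7 -8.0 cloud [-96.3 -10.4  79.9]
t view 36 160.4 136.7 stage 85.1 -9.4 cloud [ 81.7 -11.6  78.5]
s4 -0.11 35 [-100.8 -101.4   72.9] [-109.   -90.5] 82.6
s4 -0.09 35 [-104.8  -79.7   74. ] [-120.1  -92.3] 84.5
s4 -0.07 25 [-101.4  -58.9   75.5] [-109.7  -89.7] 83.4
s4 -0.05 27 [-99.1 -40.8  76.8] [-110.3  -86.3] 85.6
s4 -0.03 35 [-102.9  -20.3   74.4] [-119.4  -87.2] 81.1
s4 -0.01 15 [-100.6   -2.5   73.4] [-111.2  -83.3] 82.3
s8 -0.11 34 [  85.2 -101.3   74.3] [ 75.5 101.3] 85.6
s8 -0.09 37 [ 88.5 -80.3  74.2] [ 75.7 111.2] 82.5
s8 -0.07 28 [ 84.3 -59.4  74.8] [74.7 97.8] 82.4
s8 -0.05 27 [ 82.5 -40.8  75.1] [73.7 94.9] 83.5
s8 -0.03 38 [ 88.2 -21.5  75.5] [ 71.6 112.6] 85.9
s8 -0.01 12 [83.7 -3.5 73.8] [68.9 98.5] 82.4
```

By the cap position and depth, the tube is about 180–185 mm farther along than before and level with the viewing cradle. I back off and check that it stays.

```bash
python3 - <<'E'
from h import *
from cap import cap
P=lambda x,z: pt(stw(x,-.051,z),37)[0]
bot.move_linear(P(.05,.042),vel=.03)
bot.move_linear(P(-.06,.042),vel=.1); print(bot.current_clock())
a=shot('side','s9');b=shot('top','t9')
cap(a,(272,292,130,150)); cap(b,(150,175,125,145))
L=stcloud(a); m=(L[...,2]>.06)&(L[...,2]<.095)&(abs(L[...,0]-.089)<.03)&(abs(L[...,1]+.05)<.06);Q=L[m]
for lo in np.arange(-.11,.01,.02):
    k=Q[(Q[:,1]>=lo)&(Q[:,1]<lo+.02)]; print(round(lo,2),len(k),(1e3*k.mean(0)).round(1))
crops(a,'c_s9',190,320,90,190,5)
E
```

```text
26.5083
 17 279.9 138.6 stage 87.3 -8.9 cloud [ 81.6 -18.1  77.8]
 39 160.6 136.7 stage 85.1 -9.7 cloud [ 81.6 -11.1  78.3]
-0.11 36 [  86.4 -100.    74.1]
-0.09 33 [ 89.2 -79.8  73.9]
-0.07 28 [ 83.5 -60.5  74.2]
-0.05 29 [ 85.  -39.4  75. ]
-0.03 34 [ 89.5 -21.1  76. ]
-0.01 12 [81.9 -2.8 70.5]
```

View pics/c_s9.png

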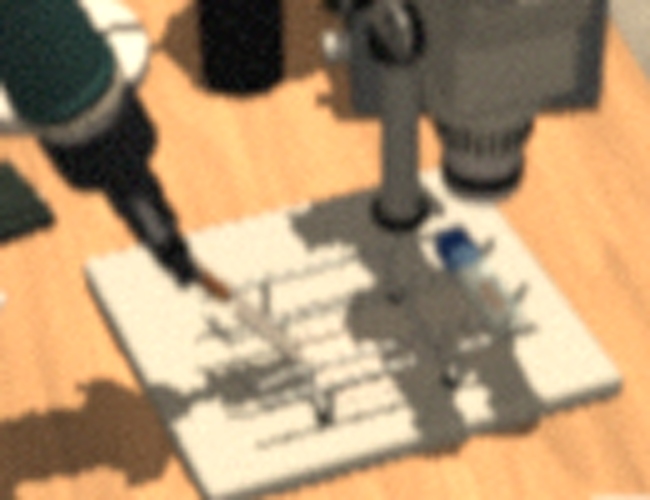

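The tube stays at the same pixel, (280,139) in the full side image, with the blade withdrawn. Its body by depth is about 185 mm from where it sat in the load cradle. Next I return the paddle.

```bash
python3 - <<'E'
from h import *
bot.move_linear(pt(stw(-.13,-.051,.13),37)[0],vel=.12)
r=np.radians;c,s=np.cos(PSI_R),np.sin(PSI_R)
ax=np.array([-c*np.sin(r(25)),-s*np.sin(r(25)),np.cos(r(25))]);n=np.array([c*np.cos(r(25)),s*np.cos(r(25)),np.sin(r(25))])
p=np.array([.51275,-.13696,.15678]); q=ori(PSI_R,r(10),-1)
bot.move_to(p+.11*ax+.012*n,q); bot.dwell(.2); print(bot.current_clock(),bot.current_ee_pos()-(p+.11*ax+.012*n))
a=shot('side','s10');b=shot('top','t10')
crops(a,'c_s10',200,330,120,240,5);crops(b,'c_t10',230,330,120,240,5)
E
```

```text
28.8917 [-0.00056559  0.00158133 -0.00011676]
```

View pics/c_s10.png

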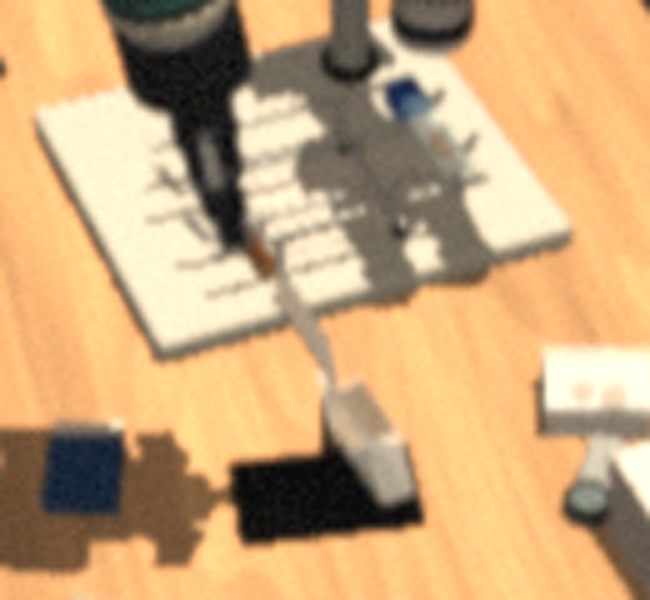

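View pics/c_t10.png

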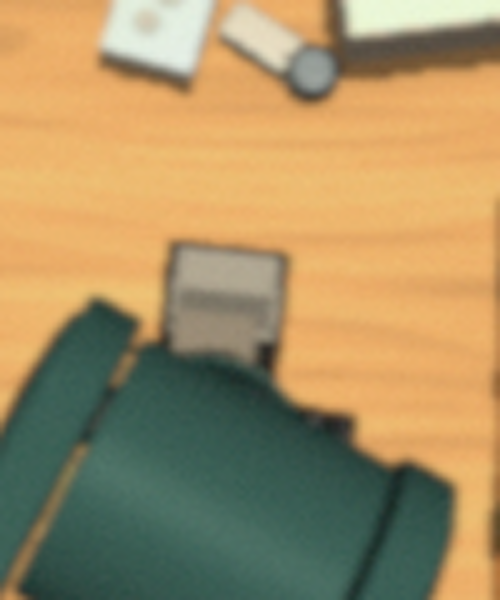

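The blade hangs just above and in front of the rest: its end is at (330,370) in the side crop, and in the top crop it lies between the cheeks at (220,300). I lower it in.

```bash
python3 - <<'E'
from h import *
r=np.radians;c,s=np.cos(PSI_R),np.sin(PSI_R)
ax=np.array([-c*np.sin(r(25)),-s*np.sin(r(25)),np.cos(r(25))]);n=np.array([c*np.cos(r(25)),s*np.cos(r(25)),np.sin(r(25))])
p=np.array([.51275,-.13696,.15678])
print(bot.move_linear(p+.03*ax+.005*n,vel=.08,threshold=5),bot.current_wrist_force())
print(bot.move_linear(p+.0005*ax+.0005*n,vel=.025,threshold=4),bot.current_wrist_force(),np.array(bot.current_ee_pos())-p,bot.current_clock())
a=shot('side','s11');crops(a,'c_s11',200,330,120,240,5)
E
```

```text
False [-1.03007843  0.57450014 -0.35020415]
False [-0.47074058 -0.94097218 -1.09480138] [ 3.41456558e-04 -7.68045275e-05  8.30321089e-04] 31.4833
```

View pics/c_s11.png

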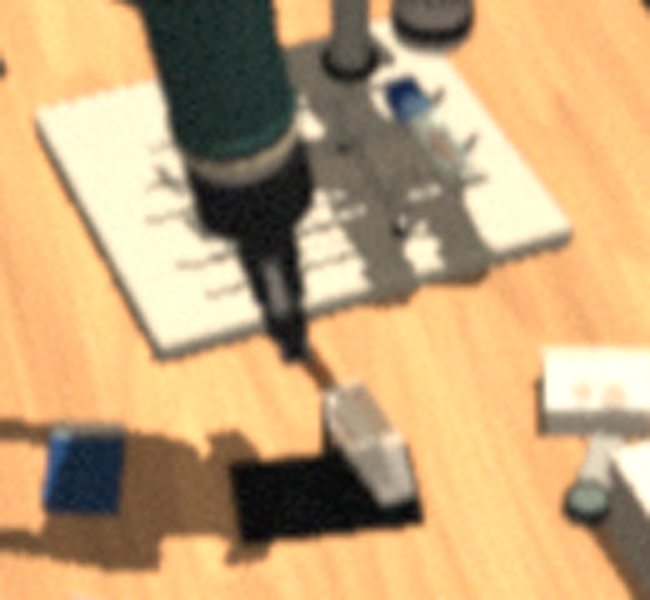

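The paddle looks seated as it stood at the start, so I release it and withdraw along the tool axis.

```bash
python3 - <<'E'
from h import *
from cap import cap
bot.let_go(); bot.dwell(.3)
p=np.array(bot.current_ee_pos()); tx=np.array([np.cos(PSI_R)*np.sin(np.radians(10)),np.sin(PSI_R)*np.sin(np.radians(10)),-np.cos(np.radians(10))])
bot.move_linear(p-.1*tx,vel=.08); 
bot.move_joints([-1.343, 0.359, 1.51, -0, 1.272, bot.current_joint_positions()[5]]); bot.dwell(.3); print(bot.current_clock())
a=shot('side','s12');b=shot('top','t12');crops(a,'c_s12',190,330,100,300,3);crops(b,'c_t12',100,390,90,260,2.7)
cap(a,(272,292,130,150)); cap(b,(150,175,125,145))
for n,I in(('0',ld('top0')),('12',b)):
    W=cloud(I); print(n,[tuple((1e3*W[v,272]).round()) for v in range(180,200,4)])
d=np.abs(b['pixels'].astype(int)-ld('top0')['pixels']).sum(2)[150:205,255:295]; print('diff rest',d.mean(),d.max())
E
```

```text
36.0833
 16 279.9 138.4 stage 87.6 -8.0 cloud [ 83.7 -17.   76.8]
 38 160.5 136.7 stage 84.9 -9.5 cloud [ 82.6 -11.6  76.5]
0 [(np.float64(556.0), np.float64(-135.0), np.float64(79.0)), (np.float64(539.0), np.float64(-135.0), np.float64(118.0)), (np.float64(524.0), np.float64(-134.0), np.float64(153.0)), (np.float64(511.0), np.float64(-134.0), np.float64(183.0)), (np.float64(498.0), np.float64(-133.0), np.float64(204.0))]
12 [(np.float64(556.0), np.float64(-135.0), np.float64(77.0)), (np.float64(539.0), np.float64(-134.0), np.float64(123.0)), (np.float64(524.0), np.float64(-134.0), np.float64(156.0)), (np.float64(511.0), np.float64(-134.0), np.float64(181.0)), (np.float64(498.0), np.float64(-133.0), np.float64(203.0))]
diff rest 2.977272727272727 27
```

View pics/c_s12.png

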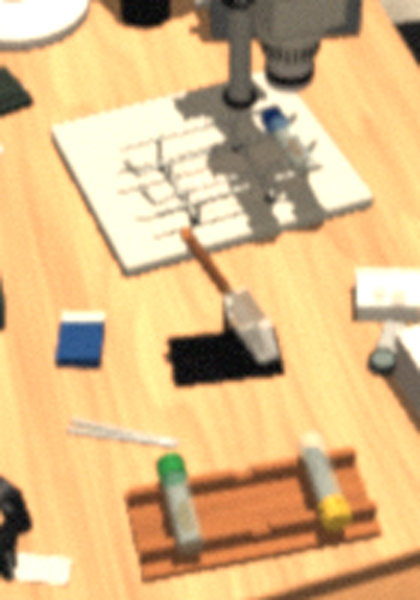

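View pics/c_t12.png

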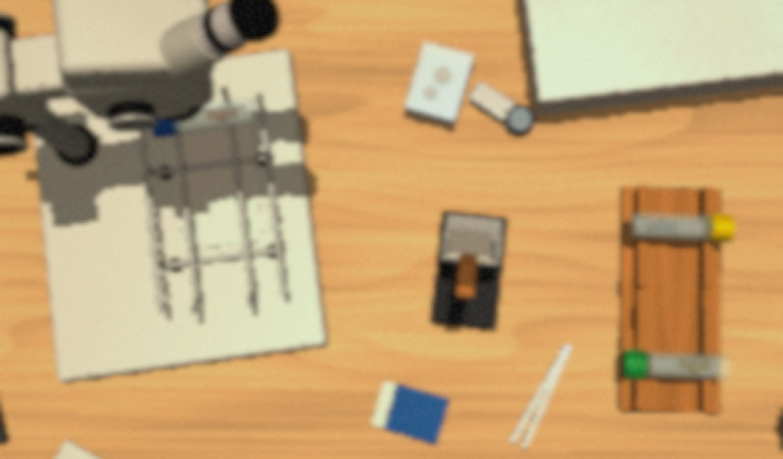

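The paddle stands as it did at the start: the pixel difference around the rest is noise only. The tube rests at the viewing cradle and nothing else has moved, so I hand in.

```bash
python3 -c "
from bench import bot
bot.finish_job(); print(bot.current_clock())"
```

```text
the job is handed in; nothing more can be done
the job is handed in; nothing more can be done
```

I laid the blue-capped tube in the loading cradle and used the paddle's blade, leaning 37°, to roll it slowly along the rails into the viewing cradle. I then put the paddle back in its rest and handed the job in at about 36 s. The hand-in reports no verdict, so these are my own last checks:

- **Tube:** It stayed at the same pixel after the blade withdrew. Side-camera depth on the tube body puts it about 185 mm beyond where it sat in the loading cradle, square to the rails within the depth noise.
- **Paddle:** Depth along its axis matches the start within about 5 mm of noise, and the picture around the rest differs from the first one only by noise.
- **Other things:** The green and yellow tubes and the other table items in view look unmoved. The nodule was outside my final crops, so I did not re-check it. Wrist-force readings stayed under 5 N whenever I took them.
- **Disagreement:** The blue cap's pixel position gives only about 180 mm of travel. I put this down to the cap being partly hidden and shadowed under the microscope, and trusted the depth and the tube staying still.

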